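# Find the empty bay of the sample box and open its hatch

## Robot

A 6-joint arm with a two-finger parallel gripper is mounted at the origin on a cart in front of the work surface, level with it; the furniture and walls round the work are solid. World frame = base frame: x ahead of the robot, y to its left, z up, the work surface at z = 0. Lengths are in mm, angles in degrees, forces in N, time in s.
With the tool pointing down it reaches from about 375 to 750 mm from the base axis. Payload 9 kg.
Tool frame: the origin (TCP) lies at the very end of the fingers, on their centre line; the grasp point (between the pads) lies 19 mm behind it (ctrl.tcp_to_grasp is the distance from the TCP to the grasp point, in mm); z points along the fingers, y is the line along which they close (so a half turn about z gives the same grasp; the last joint's range is limited). The gripper opens to 85 mm and grips with 20 to 120 N. Pads are 22 mm wide; open, the fingers measure 114 mm over their backs; the gripper's body (76 mm by 85 mm) begins 54 mm behind the grasp point. The pads swing forward as they close: fully open they stand 13 mm farther back than shut.
Start: joints at [-78.306, 5.964, 5.575, 89.605, 0, 77.527], TCP at [245.655, -547.44, 231.331] pointing down, gripper open.
Joint ranges: [-171.21, 171.21], [-48.23, 106.86], [-62.78, 66.21], [-105.2, 120.99], [-86.42, 89.51], [-180, 180]. Speed limits (degrees/s): [127.2, 127.2, 147.25, 180, 180, 180].

## Interface

Orientations are given as [roll, pitch, yaw] about the fixed x, y, z axes, in that order (R = Rz(yaw) Ry(pitch) Rx(roll)).
In Python, from station import sensors, vision, ctrl gives the robot as it stands.
- The arm moves only by the shell command python3 -m handwheel 'ROWS'. ROWS is text: rows parted by semicolons, each of 5 numbers parted by spaces: the opening, from -1 (shut) to 1 (fully open), so that 0 is half open, then the shift along the tool's x, y, z in units of 25 mm (1.0 is 25 mm), then the turn about the tool's z in units of 8 degrees (1.0 is 8 degrees). In form: claw tx ty tz roll; .... A call has 1 to 5 rows; each row shifts and turns the commanded pose from where the row before left it, along the tool's axes as they then stand; what a row does not reach is not made up. A row lasts 1/10 s, in which the tool goes at most 50 mm and 8.59 degrees, less where a joint would pass 70% of its speed; a pose out of reach is approached as far as the arm can. A call is refused whole if a number of a shift passes 1 or a number of a turn 1, either way. A call with a gripper value outside its range is refused whole. The fingers move at their own pace and stop on an object; the grip force is fixed at half the most. Time passes only in rows, so rows that do not move let the fingers close. It gives the time, the measured TCP pose, the force, the opening and the grip force at its end, in the units of the state.
- sensors.state(): the state, without advancing time (a new reading comes with each control period).
- vision.get_image(name): name is "scene" or "top" or "wrist"; returns the picture (384x512x3 uint8, red, green, blue); there is no depth.
- vision.calibration(name): a dict with "mtx" (3x3 intrinsics, pixels), "k1" (the pictures are not rectified: a ray, as slopes to the right and down, at radius r is drawn at 1 + k1 r^2 times it, then the intrinsics apply), "rvec" (rotation vector, rad) and "tvec" (3), from world to camera coordinates, as OpenCV has them; the wrist camera has in their place "mount" (4x4, takes a point from camera to tool coordinates, whose origin is the TCP and whose axes are the flange's). Camera axes: x right, y down, z forward; pixel columns grow to the right and rows downward; lengths in mm; the calibration is good to about 2 mm. A picture is of the moment at which its call begins: read the wrist's pose just before it. calibration takes no time and is no camera call.
- ctrl.finish_job(): hands the job in; it is judged then, once.
The state is a dict: "time": time; "q": joint angles; "dq": joint speeds; "joint_torque": joint torques, N m; "ee_pos": TCP position; "orientation": TCP orientation; "contact_force": force on the tool from outside, world axes, zero at the start; "ft_torque": the same for the moment, N m; "opening": opening from 0.0 (shut) to 1.0 (fully open); "grasp_force": force on a finger pad.
Only numpy, scipy, OpenCV 4.12 (cv2) and the standard library are available. Lean on these libraries where they do the work, as an engineer would, in place of code of your own. Each camera call takes 0.05 s, during which the arm holds its last target. There are 200 camera calls.

## Task

The grey drop-off box has four bays under identical white rocker hatches; three bays are full of tubes, which keep their hatches from tipping, and one is empty. Press gently with the fingertips on the blue rear pads until you find the hatch that rocks, then push its raised front leaf to the rear until it stands fully open, ready for the next samples, and leave it so. Do not force the firm hatches, and leave the loose tubes, the swab pack and the pen where they lie.

Things in the scene. Friction and masses are not known exactly. Their poses are not given: they have to be found in the camera images.
- dropbox: grey sample box fixed to the table, 114 mm deep (x), 284 wide (y); origin at the centre of its underside; x points from its front (label holders, robot side) to its rear, z up. Front deck 111 mm high; 14 mm behind the box's centre it steps down to 95 mm, so the rear ends of the hatches stand free like keys. Hatches 56 wide x 92 x 6 mm at y = +102, +34, -34, -102 mm, flush at 111 mm when closed
- hatch_1 (a joint): angle of the hatch first from the left (+y end of the box), rad: 0 closed, 1.66 fully open at its stop (leaf upright, leaning 5 degrees to the rear). Free hatch: about 0.03 N m of friction (2 to 6 N on the pad), no spring, stays where it is left. Over a full bay tube caps stop it below 0.1; which bay is empty differs each time
- hatch_1_press (a point): top face of hatch_1, middle of its ribbed blue pad, 21 mm behind the pivot (the press end is 38 mm long); moves with the hatch. Pressed down it raises the front edge: a flat fingertip 22 mm wide that comes down here by 11 mm tips a free hatch to about 0.75 rad (deeper or nearer the pivot: more); a firm one gives 1 to 2 mm
- hatch_1_edge (a point): top face of hatch_1, middle of its front edge, 54 mm in front of the pivot; moves with the hatch (37 mm higher at 0.75 rad). Pushed level to the rear it slides up the finger (smooth plastic, friction 0.35) and swings over the pivot; tipped less than about 0.5 rad it may wedge on an upright finger: press the pad deeper, or lift the edge from below
- hatch_1_hinge (a point): fixed point, middle of the level pivot line (along the box's y) of hatch_1, 108 mm above the table
- hatch_2 (a joint): angle of the hatch second from the left, rad: 0 closed, 1.66 fully open at its stop (leaf upright, leaning 5 degrees to the rear). Free hatch: about 0.03 N m of friction (2 to 6 N on the pad), no spring, stays where it is left. Over a full bay tube caps stop it below 0.1; which bay is empty differs each time
- hatch_2_press (a point): top face of hatch_2, middle of its ribbed blue pad, 21 mm behind the pivot (the press end is 38 mm long); moves with the hatch. Pressed down it raises the front edge: a flat fingertip 22 mm wide that comes down here by 11 mm tips a free hatch to about 0.75 rad (deeper or nearer the pivot: more); a firm one gives 1 to 2 mm
- hatch_2_edge (a point): top face of hatch_2, middle of its front edge, 54 mm in front of the pivot; moves with the hatch (37 mm higher at 0.75 rad). Pushed level to the rear it slides up the finger (smooth plastic, friction 0.35) and swings over the pivot; tipped less than about 0.5 rad it may wedge on an upright finger: press the pad deeper, or lift the edge from below
- hatch_2_hinge (a point): fixed point, middle of the level pivot line (along the box's y) of hatch_2, 108 mm above the table
- hatch_3 (a joint): angle of the hatch third from the left, rad: 0 closed, 1.66 fully open at its stop (leaf upright, leaning 5 degrees to the rear). Free hatch: about 0.03 N m of friction (2 to 6 N on the pad), no spring, stays where it is left. Over a full bay tube caps stop it below 0.1; which bay is empty differs each time
- hatch_3_press (a point): top face of hatch_3, middle of its ribbed blue pad, 21 mm behind the pivot (the press end is 38 mm long); moves with the hatch. Pressed down it raises the front edge: a flat fingertip 22 mm wide that comes down here by 11 mm tips a free hatch to about 0.75 rad (deeper or nearer the pivot: more); a firm one gives 1 to 2 mm
- hatch_3_edge (a point): top face of hatch_3, middle of its front edge, 54 mm in front of the pivot; moves with the hatch (37 mm higher at 0.75 rad). Pushed level to the rear it slides up the finger (smooth plastic, friction 0.35) and swings over the pivot; tipped less than about 0.5 rad it may wedge on an upright finger: press the pad deeper, or lift the edge from below
- hatch_3_hinge (a point): fixed point, middle of the level pivot line (along the box's y) of hatch_3, 108 mm above the table
- hatch_4 (a joint): angle of the hatch fourth from the left (-y end of the box), rad: 0 closed, 1.66 fully open at its stop (leaf upright, leaning 5 degrees to the rear). Free hatch: about 0.03 N m of friction (2 to 6 N on the pad), no spring, stays where it is left. Over a full bay tube caps stop it below 0.1; which bay is empty differs each time
- hatch_4_press (a point): top face of hatch_4, middle of its ribbed blue pad, 21 mm behind the pivot (the press end is 38 mm long); moves with the hatch. Pressed down it raises the front edge: a flat fingertip 22 mm wide that comes down here by 11 mm tips a free hatch to about 0.75 rad (deeper or nearer the pivot: more); a firm one gives 1 to 2 mm
- hatch_4_edge (a point): top face of hatch_4, middle of its front edge, 54 mm in front of the pivot; moves with the hatch (37 mm higher at 0.75 rad). Pushed level to the rear it slides up the finger (smooth plastic, friction 0.35) and swings over the pivot; tipped less than about 0.5 rad it may wedge on an upright finger: press the pad deeper, or lift the edge from below
- hatch_4_hinge (a point): fixed point, middle of the level pivot line (along the box's y) of hatch_4, 108 mm above the table
- tube_a: sample tube with a purple cap lying in front of the box, 17 x 92 x 17 mm, origin under its middle; to be left alone
- tube_b: sample tube with a yellow cap lying in front of the box, 17 x 92 x 17 mm, origin under its middle; to be left alone
- swab_a: sealed white swab pack lying in front of the box, 22 x 165 x 8 mm, origin under its middle; to be left alone
- pen_r: red ball pen lying beside the right end of the box, 12 x 137 x 15 mm, origin under its middle; to be left alone

How it is judged (in metres and radians):
On the way, in this order (a step that is already met when the one before it is completed fails the run):
1. the hatch of the empty bay rocks under a press on its pad (value of joint any of hatch_1, hatch_2, hatch_3, hatch_4 above 0.12 rad), for 0.1 s.
2. that hatch has been pushed fully open (value of joint any of hatch_1, hatch_2, hatch_3, hatch_4 above 1.4 rad), for 0.2 s.
At the end, for the whole second after the job is handed in: the hatch of the empty bay stands open by more than 1.4 rad (stop at 1.66) and at rest, the other three are closed (under 0.15 rad), and the loose tubes, swab pack and pen are within 30 mm of where they lay (((value of joint hatch_1 above 1.4 rad and value of joint each of hatch_2, hatch_3, hatch_4 below 0.15 rad) or (value of joint hatch_2 above 1.4 rad and value of joint each of hatch_1, hatch_3, hatch_4 below 0.15 rad) or (value of joint hatch_3 above 1.4 rad and value of joint each of hatch_1, hatch_2, hatch_4 below 0.15 rad) or (value of joint hatch_4 above 1.4 rad and value of joint each of hatch_1, hatch_2, hatch_3 below 0.15 rad)) and velocity of joint hatch_1 between -0.05 and 0.05 rad/s and velocity of joint hatch_2 between -0.05 and 0.05 rad/s and velocity of joint hatch_3 between -0.05 and 0.05 rad/s and velocity of joint hatch_4 between -0.05 and 0.05 rad/s and not (distance of any of tube_a, tube_b, swab_a, pen_r from where it was at the start of the episode above 0.03 m)); the robot touches nothing.
It fails at once if the box or a hatch is forced: the robot presses on it with more than 40 N (contact force between any of the fingers, the arm and dropbox above 40 N).
It fails at once if a loose tube, the swab pack or the pen is moved or lifted by more than 30 mm (distance of any of tube_a, tube_b, swab_a, pen_r from where it was at the start of the episode above 0.03 m).
It also fails if it takes over 51 s, if anything falls off the work surface, if the arm or the gripper's body presses on something with over 40 N, if the wrist force passes 120 N, or if a joint passes its speed limit or range.

## Working session

There is one attempt and no reset: what is moved stays moved. The work goes in short steps, Python scripts to look and compute and a shell command to move; the robot and the scene stay as the last step left them, time stands still between calls to the robot, and variables do not carry over. Pictures are saved under pics/ and viewed, at most 10 in all, crops included, and the job is handed in when it is done.

```bash
mkdir -p pics
python3 - <<'E'
from station import sensors, vision, ctrl
import cv2
s=sensors.state();print(s)
for n in("scene","top"):
    im=vision.get_image(n);cv2.imwrite(f"pics/{n}0.png",im[:,:,::-1]);c=vision.calibration(n);print(n,c)
print(vision.calibration("wrist"))
E
```

```text
{'time': 0.0, 'q': array([-7.83051271e+01,  5.99821111e+00,  5.52667420e+00,  8.96057075e+01,
       -9.78789231e-04,  7.75288069e+01]), 'dq': array([ 0.00712626, -0.0671763 , -0.02333483, -0.02832618,  0.04655196,
        0.01650452]), 'joint_torque': array([ 3.51115894e-03, -5.56932735e+01,  5.03648579e+01,  1.74247893e-02,
        6.73647855e-05,  5.08933141e-06]), 'ee_pos': array([ 245.58223277, -547.06236721,  230.52280193]), 'orientation': array([-1.79924367e+02, -1.57251279e-02,  2.41660563e+01]), 'contact_force': array([ 0.73686825, -0.199124  ,  0.17290323]), 'ft_torque': array([-0.02602675,  0.03848048,  0.01825474]), 'grasp_force': 0.0, 'opening': 0.9978086476632281}
scene {'mtx': array([[496.83646407,   0.        , 251.26881146],
       [  0.        , 496.83646407, 187.00923376],
       [  0.        ,   0.        ,   1.        ]]), 'k1': -0.13353997618931082, 'rvec': array([ 1.72785624, -1.08196209,  0.71769128]), 'tvec': array([-337.64693009,  243.40680978,  662.6044729 ])}
top {'mtx': array([[390.42103805,   0.        , 254.60155558],
       [  0.        , 390.42103805, 190.69714728],
       [  0.        ,   0.        ,   1.        ]]), 'k1': -0.04419737539991509, 'rvec': array([ 2.18725578, -2.1805525 ,  0.14982387]), 'tvec': array([-151.00748514,  480.19240453,  873.49317804])}
{'mtx': array([[276.75742796,   0.        , 253.77943536],
       [  0.        , 276.75742796, 191.90714607],
       [  0.        ,   0.        ,   1.        ]]), 'k1': -0.06718165818721, 'mount': array([[ 3.78681065e-05, -9.55987387e-01, -2.93407762e-01,
         7.32958413e+01],
       [ 9.99999735e-01, -1.77008309e-04,  7.05795257e-04,
         6.58606401e-02],
       [-7.26666975e-04, -2.93407711e-01,  9.55987127e-01,
        -1.42503751e+02],
       [ 0.00000000e+00,  0.00000000e+00,  0.00000000e+00,
         1.00000000e+00]])}
```

View pics/top0.png

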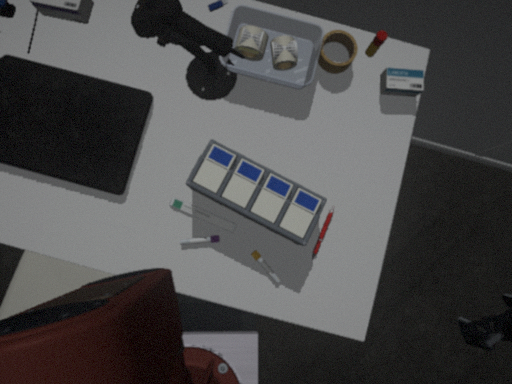

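View pics/scene0.png

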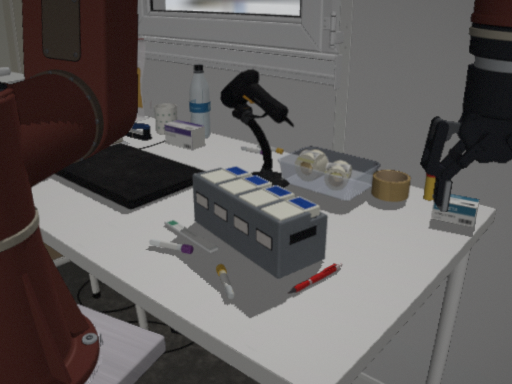

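The top view shows the box centred near (258,190). Its four blue pads, at about (221,155), (249,171), (278,186) and (307,202), are toward the rear. The lamp stands behind its left end, and the pen is at (323,232) by its right end.

```bash
cat > h.py <<'E'
import numpy as np, cv2
from station import sensors, vision, ctrl
def cast(c,uv,z):
    uv=np.array(uv,float).reshape(-1,1,2)
    d=np.array([c["k1"],0,0,0,0])
    n=cv2.undistortPoints(uv,c["mtx"],d)[:,0]
    R=cv2.Rodrigues(c["rvec"])[0];o=-R.T@c["tvec"]
    r=np.c_[n,np.ones(len(n))]@R
    return o+r*((z-o[2])/r[:,2])[:,None]
def blue(im,lo=(105,120,60),hi=(130,255,255),amin=60):
    m=cv2.inRange(cv2.cvtColor(im,cv2.COLOR_RGB2HSV),lo,hi)
    n,l,s,c=cv2.connectedComponentsWithStats(m)
    return [(s[i,4],c[i]) for i in range(1,n) if s[i,4]>amin]
E
python3 - <<'E'
from h import *
for n in("top","scene"):
    im=cv2.imread(f"pics/{n}0.png")[:,:,::-1].copy();c=vision.calibration(n)
    for a,p in blue(im): print(n,a,p.round(1),cast(c,[p],111).round(1))
c=vision.calibration("top")
im=cv2.imread("pics/top0.png")[:,:,::-1]
hsv=cv2.cvtColor(im.copy(),cv2.COLOR_RGB2HSV)
print("white corners etc", cast(c,[[211,141],[327,197],[306,243],[188,182]],111).round(0).tolist())
print("lamp",cast(c,[[211,78],[240,50],[155,15],[200,100]],0).round().tolist(), cast(c,[[240,50],[155,15]],250).round().tolist())
E
```

```text
top 229 [220.4 156.1] [[544.8 -74.6 111. ]]
top 231 [248.9 170.8] [[ 513.9 -134.7  111. ]]
top 237 [277.8 185.8] [[ 482.4 -195.4  111. ]]
top 232 [306.3 200.5] [[ 451.8 -255.2  111. ]]
scene 73 [236.3 170.3] [[543.3 -76.2 111. ]]
scene 98 [256.4 179.9] [[ 512.6 -137.4  111. ]]
scene 110 [278.1 190.7] [[ 480.7 -198.   111. ]]
scene 128 [302.2 202.7] [[ 449.3 -258.3  111. ]]
white corners etc [[577.0, -54.0, 111.0], [459.0, -299.0, 111.0], [363.0, -254.0, 111.0], [490.0, -8.0, 111.0]]
lamp [[761.0, -43.0, 0.0], [834.0, -114.0, 0.0], [925.0, 100.0, 0.0], [705.0, -17.0, 0.0]] [[713.0, -115.0, 250.0], [779.0, 40.0, 250.0]]
```

Both views agree. Pad spacing comes to 203 mm (204 expected), and the box yaw is about -27.3°. I'll go above pad 4 with the fingers shut, then turn the tool to yaw 152.7 so that tool x = -box x and tool y = +box y.

```bash
python3 -m handwheel '-1 .94 -.55 0 0; -1 .94 -.55 0 0; -1 .94 -.55 0 0; -1 .94 -.55 0 0; -1 .94 -.55 0 0' >/dev/null
python3 -m handwheel '-1 .94 -.55 0 0; -1 .94 -.55 0 0; -1 .94 -.55 0 0; -1 .94 -.55 0 0; -1 .94 -.55 0 0' 
python3 -m handwheel '-1 .94 -.55 0 0; -1 .94 -.55 0 0; -1 .94 -.55 0 0; -1 0 0 0 -1; -1 0 0 0 -1' 
python3 -m handwheel '-1 0 0 0 -1; -1 0 0 0 -1; -1 0 0 0 -1; -1 0 0 0 -1; -1 0 0 0 -1' >/dev/null
python3 -m handwheel '-1 0 0 0 -1; -1 0 0 0 -1; -1 0 0 0 -1; -1 0 0 0 -1; -1 0 0 0 -1' >/dev/null
python3 -m handwheel '-1 0 0 0 -1; -1 0 0 0 -1; -1 0 0 0 -1; -1 0 0 0 -1; -1 0 0 0 0'
```

```text
time: 1.1
ee_pos: [404.2, -324.7, 230.9]
orientation: [-180.0, 0.0, 24.2]
contact_force: [1.0, -0.2, -0.5]
opening: 0.0
grasp_force: 0.0
time: 1.6
ee_pos: [451.5, -258.3, 230.9]
orientation: [-180.0, 0.0, 40.6]
contact_force: [-0.4, -0.6, -0.3]
opening: -0.001
grasp_force: 0.0
time: 3.1
ee_pos: [451.1, -259.2, 230.9]
orientation: [180.0, -0.0, 152.3]
contact_force: [-0.3, -0.2, -0.1]
opening: 0.001
grasp_force: 0.0
```

```bash
python3 -m handwheel '-1 0 .1 .9 0; -1 0 0 .9 0; -1 0 0 .9 0; -1 0 0 .9 0; -1 0 0 .8 0' >/dev/null
python3 -m handwheel '-1 0 0 .12 0; -1 0 0 0 0'
python3 -m handwheel '-1 0 0 .06 0; -1 0 0 0 0'
python3 -m handwheel '-1 0 0 .06 0; -1 0 0 0 0'
```

```text
time: 3.8
ee_pos: [452.1, -256.8, 118.1]
orientation: [180.0, -0.1, 152.0]
contact_force: [0.4, 0.6, 1.1]
opening: -0.001
grasp_force: 0.0
time: 4.0
ee_pos: [452.8, -257.6, 117.9]
orientation: [-180.0, 0.1, 152.1]
contact_force: [0.1, 0.1, -0.4]
opening: -0.003
grasp_force: 0.0
time: 4.2
ee_pos: [452.5, -257.2, 115.6]
orientation: [-180.0, 0.0, 152.2]
contact_force: [0.5, -0.0, -1.2]
opening: -0.002
grasp_force: 0.0
```

Run:
```python
from h import *
cv2.imwrite("pics/s1.png",vision.get_image("scene")[100:290,150:400,::-1].repeat(2,0).repeat(2,1))
```

```text
(no output)
```

View pics/s1.png

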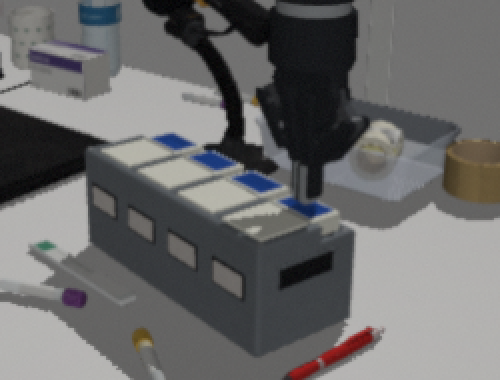

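The shut fingertips hang just over the blue pad of hatch 4 (crop pixel (308,210)). I'll go on down in small steps.

```bash
for i in 1 2 3; do python3 -m handwheel '-1 0 0 .06 0; -1 0 0 0 0' | grep -E "pos|force:"; done
```

```text
ee_pos: [452.3, -257.0, 113.6]
contact_force: [0.7, 0.2, -0.6]
grasp_force: 0.0
ee_pos: [452.2, -257.0, 112.1]
contact_force: [0.0, -1.0, 0.4]
grasp_force: 0.0
ee_pos: [452.5, -257.1, 110.8]
contact_force: [-0.2, -0.2, -0.3]
grasp_force: 0.0
```

```bash
for i in 1 2; do python3 -m handwheel '-1 0 0 .05 0; -1 0 0 0 0' | grep -E "pos|t_force:"; done
```

```text
ee_pos: [452.5, -257.2, 110.3]
contact_force: [-1.5, 2.9, 6.4]
ee_pos: [452.6, -257.3, 110.1]
contact_force: [-5.0, 4.2, 15.3]
```

```bash
python3 -m handwheel '-1 0 0 .04 0; -1 0 0 0 0' | grep -E "pos|t_force:"
```

```text
ee_pos: [452.6, -257.3, 110.1]
contact_force: [-7.6, 6.2, 22.6]
```

Firm: 22 N at about 1 mm. I'll lift off and try hatch 3.

```bash
python3 -m handwheel '-1 0 0 -.6 0; -1 .05 .9 0 0; -1 0 .9 0 0; -1 0 .88 0 0; -1 0 0 0 0'|grep -E "pos|t_force:"
python3 -m handwheel '-1 0 0 .25 0; -1 0 0 .1 0; -1 0 0 0 0'|grep -E "pos|t_force:"
for i in 1 2; do python3 -m handwheel '-1 0 0 .06 0; -1 0 0 0 0' | grep -E "pos|t_force:"; done
```

```text
ee_pos: [483.3, -195.5, 122.6]
contact_force: [0.2, -0.8, -0.2]
ee_pos: [481.9, -197.6, 112.8]
contact_force: [0.7, -0.2, 1.2]
ee_pos: [482.3, -197.6, 111.9]
contact_force: [0.2, -0.8, 0.7]
ee_pos: [482.6, -197.5, 110.7]
contact_force: [-0.5, -1.0, -0.1]
```

```bash
for i in 1 2; do python3 -m handwheel '-1 0 0 .05 0; -1 0 0 0 0' | grep -E "pos|t_force:"; done
```

```text
ee_pos: [482.7, -197.5, 110.3]
contact_force: [-2.3, 1.0, 7.7]
ee_pos: [482.8, -197.6, 110.2]
contact_force: [-7.4, 2.0, 17.8]
```

```bash
python3 -m handwheel '-1 0 0 .04 0; -1 0 0 0 0' | grep -E "pos|t_force:"
```

```text
ee_pos: [482.8, -197.6, 110.1]
contact_force: [-9.4, 5.0, 24.4]
```

Hatch 3 is firm too. Next is hatch 2.

```bash
python3 -m handwheel '-1 0 0 -.6 0; -1 .05 .92 0 0; -1 0 .92 0 0; -1 0 .9 0 0; -1 0 0 0 0'|grep -E "pos|t_force:"
python3 -m handwheel '-1 0 0 .25 0; -1 0 0 .1 0; -1 0 0 0 0'|grep -E "pos|t_force:"
for i in 1 2; do python3 -m handwheel '-1 0 0 .06 0; -1 0 0 0 0' | grep -E "pos|t_force:"; done; python3 -m handwheel '-1 0 0 .05 0; -1 0 0 0 0' | grep -E "pos|t_force:"
```

```text
ee_pos: [514.2, -134.2, 122.3]
contact_force: [-0.2, -0.5, -0.2]
ee_pos: [512.7, -136.5, 112.5]
contact_force: [-0.8, -0.8, -0.0]
ee_pos: [513.2, -136.5, 111.6]
contact_force: [0.8, -0.5, -0.5]
ee_pos: [513.6, -136.4, 110.5]
contact_force: [0.5, -0.9, -0.2]
ee_pos: [513.7, -136.4, 110.3]
contact_force: [-3.5, 0.3, 10.2]
```

```bash
python3 -m handwheel '-1 0 0 .05 0; -1 0 0 0 0' | grep -E "pos|t_force:"
```

```text
ee_pos: [513.7, -136.4, 110.2]
contact_force: [-7.3, 2.0, 18.9]
```

```bash
python3 -m handwheel '-1 0 0 .04 0; -1 0 0 0 0' | grep -E "pos|t_force:"
```

```text
ee_pos: [513.8, -136.5, 110.1]
contact_force: [-10.8, 3.3, 26.0]
```

Hatch 2 is firm, so hatch 1 should be the free one. I'll check it with the same gentle press.

```bash
python3 -m handwheel '-1 0 0 -.6 0; -1 .05 .9 0 0; -1 0 .9 0 0; -1 0 .9 0 0; -1 0 0 0 0'|grep -E "pos|t_force:"
python3 -m handwheel '-1 0 0 .25 0; -1 0 0 .1 0; -1 0 0 0 0'|grep -E "pos|t_force:"
for i in 1 2; do python3 -m handwheel '-1 0 0 .06 0; -1 0 0 0 0' | grep -E "pos|t_force:"; done; python3 -m handwheel '-1 0 0 .05 0; -1 0 0 0 0' | grep -E "pos|t_force:"
```

```text
ee_pos: [544.5, -73.9, 121.9]
contact_force: [-0.4, -0.5, 0.1]
ee_pos: [543.1, -76.3, 112.2]
contact_force: [0.0, -0.1, 0.6]
ee_pos: [543.6, -76.2, 111.4]
contact_force: [0.7, 0.5, 0.3]
ee_pos: [544.0, -76.1, 110.2]
contact_force: [0.5, -0.6, 0.4]
ee_pos: [544.1, -76.1, 109.0]
contact_force: [0.0, -1.1, 0.9]
```

```bash
python3 -m handwheel '-1 0 0 .05 0; -1 0 0 0 0' | grep -E "pos|t_force:"
```

```text
ee_pos: [544.0, -75.9, 107.6]
contact_force: [1.8, -1.5, 2.1]
```

```bash
python3 -m handwheel '-1 0 0 .04 0; -1 0 0 0 0' | grep -E "pos|t_force:"
```

```text
ee_pos: [543.9, -75.8, 106.5]
contact_force: [2.0, -2.0, 1.1]
```

Hatch 1 yields at about 2 N, so it is the free one. I'll press on to z ≈ 99.

```bash
python3 -m handwheel '-1 0 0 .08 0; -1 0 0 .08 0; -1 0 0 0 0'|grep -E "pos|t_force:"; python3 -m handwheel '-1 0 0 .08 0; -1 0 0 .06 0; -1 0 0 0 0'|grep -E "pos|t_force:"
```

```text
ee_pos: [543.5, -75.5, 101.9]
contact_force: [0.8, -0.6, -0.5]
ee_pos: [543.8, -75.8, 98.8]
contact_force: [1.4, -0.2, 1.2]
```

Run:
```python
from h import *
cv2.imwrite("pics/s2.png",vision.get_image("scene")[100:290,150:400,::-1].repeat(2,0).repeat(2,1))
```

```text
(no output)
```

View pics/s2.png

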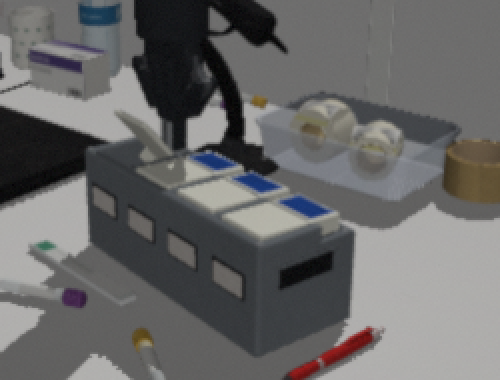

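Hatch 1 is tipped by roughly 45°, with its leaf tip at crop pixel (120,113). I'll lift off, go round to the front of the leaf and come down to z ≈ 132.

```bash
python3 -m handwheel '-1 0 0 -.3 0; -1 0 0 -1 0; -1 0 0 -1 0; -1 0 0 -1 0; -1 0 0 -.7 0'|grep -E "pos|t_force:"
python3 -m handwheel '-1 .95 0 0 0; -1 .95 0 0 0; -1 .95 0 0 0; -1 .95 0 0 0; -1 0 0 0 0'|grep -E "pos|t_force:"
python3 -m handwheel '-1 0 0 .9 0; -1 0 0 .9 0; -1 0 0 .87 0; -1 0 0 0 0'|grep -E "pos|t_force:"
python3 - <<'E'
from h import *
cv2.imwrite("pics/s3.png",vision.get_image("scene")[100:290,150:400,::-1].repeat(2,0).repeat(2,1))
E
```

```text
ee_pos: [544.0, -75.8, 201.2]
contact_force: [-0.2, 1.1, -1.2]
ee_pos: [458.1, -30.3, 199.7]
contact_force: [-0.7, -0.0, 0.1]
ee_pos: [458.4, -31.1, 129.8]
contact_force: [-0.5, -0.2, 0.0]
```

View pics/s3.png

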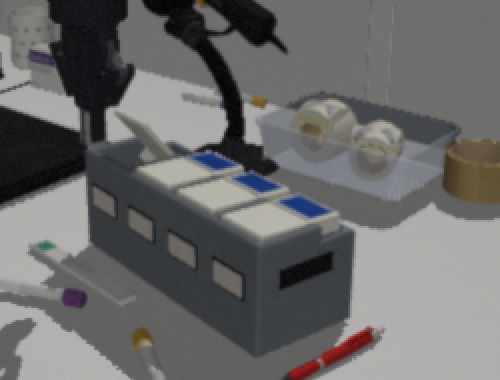

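The leaf is still raised (tip at (120,113)) and the fingers stand in front of it at (90,130). I'll push it to the rear slowly.

```bash
for r in 1; do python3 -m handwheel '-1 -.2 0 0 0; -1 -.2 0 0 0; -1 -.2 0 0 0; -1 0 0 0 0'|grep -E "pos|t_force:"; done
python3 -m handwheel '-1 -.16 0 0 0; -1 -.16 0 0 0'|grep -E "pos|t_force:"
```

```text
ee_pos: [474.0, -39.0, 132.9]
contact_force: [-0.1, 0.6, 0.2]
ee_pos: [480.5, -42.3, 132.4]
contact_force: [0.8, -1.0, 1.3]
```

```bash
python3 -m handwheel '-1 -.16 0 0 0; -1 -.16 0 0 0;-1 -.16 0 0 0'|grep -E "pos|t_force:"
```

```text
ee_pos: [490.9, -47.9, 132.2]
contact_force: [-1.7, -0.0, 0.0]
```

```bash
python3 -m handwheel '-1 -.16 0 0 0; -1 -.16 0 0 0;-1 -.16 0 0 0'|grep -E "pos|t_force:"
```

```text
ee_pos: [501.7, -53.5, 132.3]
contact_force: [-1.5, 0.5, 0.5]
```

```bash
python3 -m handwheel '-1 -.14 0 0 0; -1 -.14 0 0 0; -1 0 0 0 0'|grep -E "pos|t_force:"
```

```text
ee_pos: [507.9, -56.9, 132.2]
contact_force: [0.5, -0.0, 0.6]
```

```bash
python3 -m handwheel '-1 -.08 0 0 0; -1 -.06 0 0 0; -1 0 0 0 0'|grep -E "pos|t_force:"
```

```text
ee_pos: [510.8, -58.4, 132.3]
contact_force: [0.3, -0.0, 0.6]
```

```bash
for i in 1 2; do python3 -m handwheel '-1 -.06 0 0 0; -1 0 0 0 0'|grep -E "pos|t_force:";done
```

```text
ee_pos: [512.1, -59.1, 132.3]
contact_force: [0.3, -0.3, -0.7]
ee_pos: [513.5, -59.8, 132.3]
contact_force: [-0.4, 0.9, -0.1]
```

```bash
python3 -m handwheel '-1 -.06 0 0 0; -1 0 0 0 0'|grep -E "pos|t_force:"
```

```text
ee_pos: [514.7, -60.4, 132.3]
contact_force: [-0.2, -0.5, -0.2]
```

Run:
```python
from h import *
cv2.imwrite("pics/s4.png",vision.get_image("scene")[100:290,150:400,::-1].repeat(2,0).repeat(2,1))
```

```text
(no output)
```

View pics/s4.png

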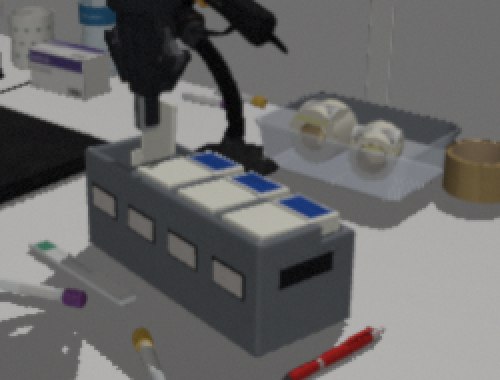

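The leaf stands upright behind the fingers (tip at (165,105)). I'll push a little more while watching the force, then back off.

```bash
python3 -m handwheel '-1 -.06 0 0 0; -1 0 0 0 0'|grep -E "pos|t_force:"
```

```text
ee_pos: [515.9, -61.0, 132.2]
contact_force: [-1.7, 1.8, 0.7]
```

```bash
python3 -m handwheel '-1 .5 0 0 0; -1 .9 0 0 0; -1 .9 0 0 0; -1 .9 0 -.8 0; -1 0 0 -1 0'|grep -E "pos|t_force:"
python3 -m handwheel '-1 0 0 -1 0; -1 0 0 -1 0; -1 0 0 0 0; -1 0 0 0 0'
python3 - <<'E'
from h import *
cv2.imwrite("pics/s5.png",vision.get_image("scene")[100:290,150:400,::-1].repeat(2,0).repeat(2,1))
E
```

```text
ee_pos: [443.0, -22.5, 176.9]
contact_force: [0.6, -0.5, -0.2]
time: 16.5
ee_pos: [445.7, -24.0, 227.6]
orientation: [180.0, 0.1, 152.2]
contact_force: [0.1, 0.4, -0.2]
opening: -0.003
grasp_force: 0.0
```

View pics/s5.png

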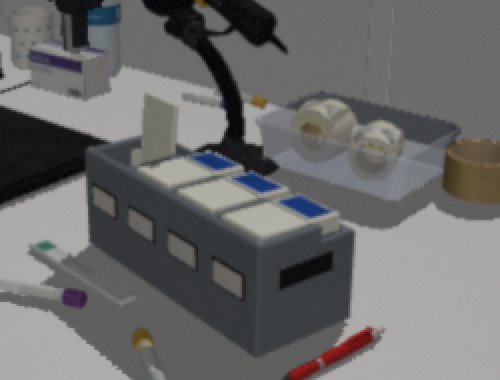

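Hatch 1 stands upright with the arm clear (leaf from (143,95) to (178,155)). The other hatches are flat and the loose items haven't moved.

```bash
python3 -c "
from station import ctrl
print(ctrl.finish_job())"
```

```text
the job is handed in; nothing more can be done
None
```

Hatch 1 was the empty bay's: it rocked under about 2 N, and I pushed it upright to about its stop and left it there. Hatches 2, 3 and 4 were firm and stayed closed, the loose items weren't touched, and the job is handed in; no verdict came back.

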